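# Fit the double lid on the button tin and take off the dust cover

### The job

The spare-button tin has been refilled and is to stand ready for handing out buttons. Pick up its double lid as one set, the dust cover still clipped over the inner dispensing lid, lower it into the open tin (either way round) and press it down until the inner lid clicks home, level on the rim; then lift off the dust cover alone, leaving the inner lid seated in the tin. Finish with the dust cover held still in the gripper about 10 cm above the tin, touching nothing else, and leave the tin and the other things on the counter where they stand.

Things in the scene. Friction and masses are not known exactly. Their poses are not given: they have to be found in the camera images.
- button_tin_base: open button tin, dark teal, brass rim, full of buttons (27 mm up), loose, 0.9 kg. Outside 104 (its x) x 72 (y) x 50 mm high, mouth 98 x 66; at each short end a brass catch housing juts 6 mm out and a steel spring ball 4 mm into the mouth, 5 mm below the rim. Origin: centre of its underside, z up. With the inner lid home, that lid's origin is 30 mm above this one, either way round.
- tin_mouth (a point): middle of the tin's mouth, level with the top of the rim, 50 mm above the tin's origin; axes as the tin's. Set in loosely, the inner lid stops on the two spring balls, its flange about 10 mm above the rim; a push of 8 to 13 N on the lid set takes it past them and home; about 6 to 8 N upward would pull the inner lid out again.
- inner_lid: cream inner lid, 70 g, standing on the counter under the dust cover at first. From below: plug 95 (x) x 63 (y) mm, 20 mm deep, its lowest 8 mm tapered in by 5 mm all round; flange 104 x 72, 3 mm thick, which rests on the tin's rim when home; collar 92 x 60, 12 mm high, with a 30 mm dispensing hole within, hidden by the cover. Origin: centre of the plug's underside; z up, x along the long side.
- dust_cover: dark teal cap 99 (x) x 67 (y) mm, 14 mm high, 120 g, over the inner lid's collar with 1 mm of play. Two weak spring balls at its short ends clip it on: lifted by its handle it carries the inner lid along; it comes off with 3 to 4 N once the inner lid is held. Origin: centre of its lower edge, 24 mm above the inner lid's origin when clipped on; axes as the inner lid's.
- cover_handle (a point): middle of the dust cover's straight wooden bar handle (on two brass posts), 37 mm above the cover's origin, 61 mm above the counter at first. Bar 64 mm along x, 13 mm thick (y, pinch here), 14 mm high; 16 mm free between bar and cover.
- thread_spool_1: bystander: white thread spool, 29 mm across, 46 mm high; origin at the centre of its underside
- thread_spool_2: bystander: red thread spool, 29 mm across, 46 mm high; origin at the centre of its underside
- thread_spool_3: bystander: navy thread spool, 29 mm across, 46 mm high; origin at the centre of its underside
- tape_measure: bystander: yellow pocket tape measure, 74 x 33 x 62 mm; origin at the centre of its underside
- tailor_chalk: bystander: flat light-blue tailor chalk, 34 x 52 x 8 mm; origin at the centre of its underside
Things that resemble listed ones, but are neither listed nor needed, are in the scene too. Leave any blue look-alike of the dust_cover alone.

How it is judged:
On the way:
1. the inner lid is pressed home in the tin, level on the rim, with the dust cover still on it (z of inner_lid in the frame of button_tin_base below 0.032 m and horizontal distance between inner_lid and button_tin_base below 0.004 m and angle between the z axis of inner_lid and the z axis of button_tin_base, either way round below 0.05 rad and angle between the x axis of inner_lid and the x axis of button_tin_base, either way round below 0.09 rad and z of dust_cover in the frame of inner_lid below 0.027 m and horizontal distance between dust_cover and inner_lid below 0.006 m), for 0.2 s.
At the end, for the whole second after the job is handed in: Inner lid home in the tin (2 mm down, 4 mm sideways, 0.05 rad level, 0.09 rad square); tin upright within 3 cm of its start; dust cover held still in the fingers at least 5 cm above its place on the seated inner lid, touching neither lid nor tin (z of inner_lid in the frame of button_tin_base below 0.032 m and horizontal distance between inner_lid and button_tin_base below 0.004 m and angle between the z axis of inner_lid and the z axis of button_tin_base, either way round below 0.05 rad and angle between the x axis of inner_lid and the x axis of button_tin_base, either way round below 0.09 rad and angle between button_tin_base's own z axis and vertical below 0.05 rad and distance of button_tin_base from where it was at the start of the episode below 0.03 m and z of dust_cover in the frame of button_tin_base above 0.104 m and contact force between the fingers and dust_cover above 1 N and contact force between each of dust_cover, the arm, the fingers and inner_lid below 0.1 N and contact force between dust_cover and button_tin_base below 0.1 N and linear speed of each of dust_cover, inner_lid below 0.03 m/s); the arm keeps its last pose, push and grip.
It fails at once if the dust cover comes off the inner lid while the inner lid is not home in the tin (distance between dust_cover and inner_lid above 0.036 m and not (z of inner_lid in the frame of button_tin_base below 0.032 m and horizontal distance between inner_lid and button_tin_base below 0.004 m and angle between the z axis of inner_lid and the z axis of button_tin_base, either way round below 0.05 rad and angle between the x axis of inner_lid and the x axis of button_tin_base, either way round below 0.09 rad)).
It fails at once if one of the other things on the counter is shifted by more than 3 cm (distance of any of thread_spool_1, thread_spool_2, thread_spool_3, tape_measure, tailor_chalk from where it was at the start of the episode above 0.03 m).
It fails at once if the tin is pushed more than 5 cm or tipped over (distance of button_tin_base from where it was at the start of the episode above 0.05 m or angle between button_tin_base's own z axis and vertical above 0.35 rad).
It also fails if it takes over 42 s, if anything falls off the work surface, if the arm or the gripper's body presses on something with over 40 N, if the wrist force passes 120 N, or if a joint passes its speed limit or range.

### The arm

A 6-joint arm with a two-finger parallel gripper is mounted at the origin on the work surface; the furniture and walls round the work are solid. World frame = base frame: x ahead of the robot, y to its left, z up, the work surface at z = 0. Lengths are in m, angles in rad, forces in N, time in s.
With the tool pointing down it reaches from about 0.25 to 0.725 m from the base axis. Payload 4 kg.
Tool frame: the origin (TCP) lies midway between the tips of the shut fingers; the grasp point (between the pads) lies 19 mm behind it; z points along the fingers, y is the line along which they close (so a half turn about z gives the same grasp; the last joint's range is limited). The gripper opens to 85 mm and grips with 20 to 120 N. Pads are 22 mm wide; open, the fingers measure 114 mm over their backs; the gripper's body (76 mm by 85 mm) begins 54 mm behind the grasp point. The pads swing forward as they close: fully open they stand 13 mm farther back than shut.
Start: joints at [-1.249, 0.241, 0.005, 1.335, 0, 1.571], TCP at [0.158, -0.474, 0.231] pointing down, gripper open.
Joint ranges: [-2.72, 2.72], [-1.05, 1.87], [-1.09, 1.28], [-1.99, 2.15], [-1.42, 1.44], [-3.14, 3.14]. Speed limits (rad/s): [2.79, 2.79, 3.14, 3.14, 3.14, 3.14].

### API

Orientations are given as a unit quaternion [x, y, z, w].
In Python, from workcell import get_obs, imaging, workorder gives the robot as it stands.
- The arm moves only by the shell command python3 -m jog 'ROWS'. ROWS is a JSON list of rows, 1 to 10 of them, each of 7 numbers: a rotation vector rx, ry, rz in rad, then dx, dy, dz in m, then the finger opening in m; each row is the pose to reach, as a shift and turn from the pose commanded when the command began, along the tool's axes at that moment; what a row does not reach only later rows make up. A row lasts 1/8 s, in which the tool goes at most 0.0625 m and 0.188 rad, less where a joint would pass 70% of its speed; a pose out of reach is approached as far as the arm can. The fingers move at their own pace and stop on an object; the grip force is fixed at half the most. Time passes only in rows, so rows that do not move let the fingers close. It prints the time, the measured TCP pose, the force, the opening and the grip force at its end.
- get_obs(): the state, without advancing time (a new reading comes with each control period).
- imaging.camera(name): name is "scene" or "side" or "wrist"; returns (picture, depth): 480x640x3 uint8, red, green, blue; 480x640 float32, m along the optical axis (not along the pixel's ray), 0 where there is no reading.
- imaging.calibration(name): a dict with "mtx" (3x3 intrinsics, pixels), "R" (3x3) and "t" (3): a world point X has camera coordinates R X + t. Camera axes: x right, y down, z forward; pixel columns grow to the right and rows downward; lengths in m; the calibration is good to about 2 mm. A picture is of the moment at which its call begins: read the wrist's pose just before it. calibration takes no time and is no camera call; for the wrist camera it gives the pose at the moment of the call.
- workorder.job_done(): hands the job in; it is judged then, once.
The state is a dict: "clock": time; "joint_pos": joint angles; "joint_vel": joint speeds; "tau": joint torques, N m; "eef_pos": TCP position; "tool_rot": TCP orientation; "ft_force": force on the tool from outside, world axes, zero at the start; "ft_torque": the same for the moment, N m; "grip_width": finger opening in m; "grasp_force": force on a finger pad.
Only numpy, scipy, OpenCV 4.12 (cv2) and the standard library are available. Lean on these libraries where they do the work, as an engineer would, in place of code of your own. Each camera call takes 0.05 s, during which the arm holds its last target. There are 200 camera calls.

## Working session

There is one attempt and no reset: what is moved stays moved. The work goes in short steps, Python scripts to look and compute and a shell command to move; the robot and the scene stay as the last step left them, time stands still between calls to the robot, and variables do not carry over. Pictures are saved under pics/ and viewed, at most 10 in all, crops included, and the job is handed in when it is done.

```bash
mkdir -p pics; ls
python3 - <<'E'
from workcell import get_obs, imaging
import cv2,numpy as np
o=get_obs();print(o['clock'],o['eef_pos'],o['tool_rot'],o['grip_width'])
for n in ['scene','side']:
    p,d=imaging.camera(n);cv2.imwrite(f'pics/{n}0.png',p[:,:,::-1]);np.savez(f'{n}0.npz',p=p,d=d,**imaging.calibration(n))
E
```

```text
pics
0.0 [ 0.15793434 -0.47373755  0.23042119] [ 9.87083469e-01  1.60203427e-01 -1.71956873e-04 -1.02867826e-03] 0.08559797065601264
```

View pics/scene0.png

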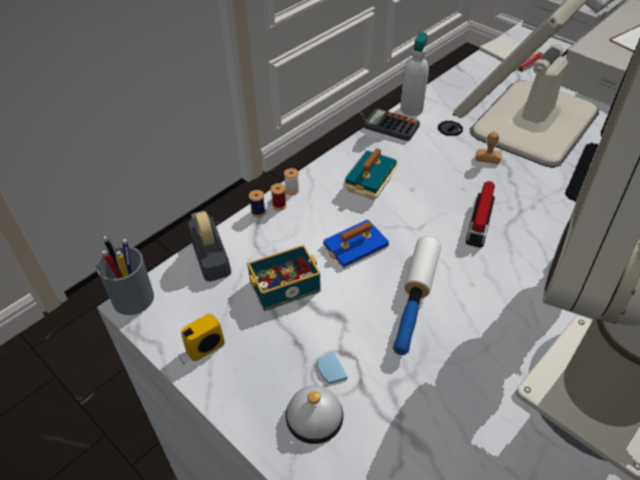

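View pics/side0.png

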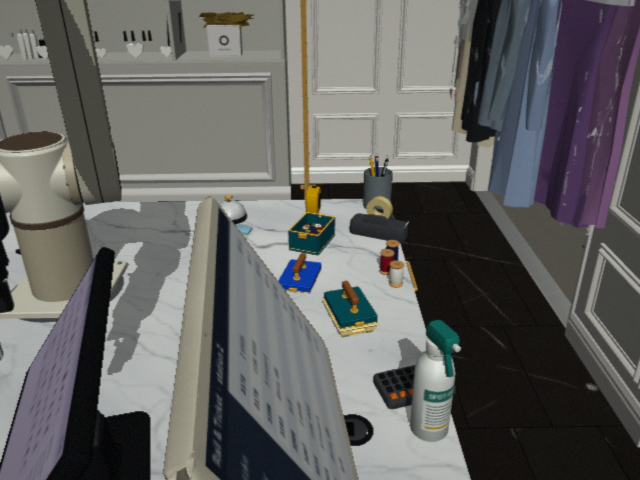

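The scene view shows the teal lid set at about (371,174) with its handle at (372,160), the open tin at (285,277), and the blue decoy at (355,243). In the side view the set is at (350,308) and the tin at (312,232). Next I'll turn the depth into positions.

```bash
cat > h.py <<'E'
import numpy as np,cv2
def cloud(f):
    z=np.load(f) if isinstance(f,str) else f; d=z['d']; v,u=np.mgrid[:480,:640]
    K=z['mtx']; c=np.stack([(u-K[0,2])/K[0,0]*d,(v-K[1,2])/K[1,1]*d,d],-1)
    X=(c-z['t'])@z['R']; return X,z['p'],d>0
def rect(P):
    (c,s,a)=cv2.minAreaRect((P*1000).astype(np.float32)); return np.round(c,1),np.round(s,1),round(a,1)
E
python3 - <<'E'
from h import *
for n in ['scene','side']:
    X,p,ok=cloud(n+'0.npz')
    box={'scene':((335,405,140,205),(240,330,235,315)),'side':((315,385,275,340),(280,342,205,262))}[n]
    for nm,(u0,u1,v0,v1) in zip(('set','tin'),box):
        Q=X[v0:v1,u0:u1].reshape(-1,3);o=ok[v0:v1,u0:u1].ravel();Q=Q[o]
        print(n,nm,'zmax',Q[:,2].max(),len(Q))
        if nm=='set':L=[('bar',.062,.074),('top',.034,.043),('flange',.018,.028),('all',.015,.08)]
        else: L=[('rim',.046,.054),('all',.015,.06),('butt',.02,.035)]
        for m,a,b in L:
            S=Q[(Q[:,2]>a)&(Q[:,2]<b)]
            if len(S)>5: print(m,len(S),np.median(S[:,2]).round(4),*rect(S[:,:2]))
E
```

```text
scene set zmax 0.07168097015521645 4522
bar 160 0.0674 [ 558.7 -116.2] [13.8 65.1] 15.2
top 1016 0.0385 [ 558.9 -115.4] [ 70.2 106.8] 15.0
flange 207 0.0241 [ 533.2 -109. ] [126.4  59.4] 70.4
all 1578 0.0383 [ 558.2 -116. ] [ 72.4 110.5] 15.6
scene tin zmax 0.054419899926430704 7172
rim 534 0.0495 [492.2 187.7] [115.2  74.8] 67.9
all 2986 0.0287 [484.7 158.6] [175.6  87.3] 76.0
butt 1750 0.0261 [491.6 188.8] [103.3  77.1] 67.3
side set zmax 0.1307315019540582 4536
bar 152 0.0652 [ 556. -120.] [12.6 63.7] 14.7
top 1063 0.0362 [ 556.4 -119. ] [ 69.8 103.7] 14.8
flange 320 0.0224 [ 539.  -140.4] [ 61.3 124.8] 49.4
all 1797 0.0359 [ 557.1 -120.7] [ 74.3 109. ] 15.0
side tin zmax 0.050370616440637235 3521
rim 141 0.0476 [490.2 182.5] [117.1  74. ] 67.1
all 1386 0.0318 [490.1 183. ] [325.4  90.1] 78.5
butt 659 0.0254 [492.3 190.9] [306.6  88.7] 78.9
```

```bash
cat >> h.py <<'E'
from scipy.spatial.transform import Rotation as R
def delta(o,pos,yaw):
    "shift/turn in tool axes from measured pose to TCP pos, tool down, tool y at yaw deg"
    R0=R.from_quat(o['tool_rot']); T=R.from_euler('z',yaw+90,degrees=True)*R.from_euler('x',180,degrees=True)
    return np.round((R0.inv()*T).as_rotvec(),4), np.round(R0.inv().apply(np.array(pos)-o['eef_pos']),4)
E
python3 - <<'E'
from h import *
from workcell import get_obs
o=get_obs()
print(delta(o,[.5575,-.118,.25],15)); print(delta(o,[.5575,-.118,.25],-165))
G=np.zeros((16,18))
for n in ['scene','side']:
    X,p,ok=cloud(n+'0.npz');Q=X[ok]
    i=((Q[:,0]-0)//.05).astype(int);j=((Q[:,1]+.6)//.05).astype(int)
    m=(i>=0)&(i<16)&(j>=0)&(j<18)&(Q[:,2]<.8)
    np.maximum.at(G,(i[m],j[m]),Q[m,2])
print('rows x 0..0.75, cols y -.6...+.25, cm');print((G*100).round().astype(int))
E
```

```text
(array([-1.5000e-03, -1.4000e-03, -1.5108e+00]), array([ 0.4916, -0.2112, -0.0191]))
(array([-1.4000e-03,  1.5000e-03,  1.6308e+00]), array([ 0.4916, -0.2112, -0.0191]))
rows x 0..0.75, cols y -.6...+.25, cm
[[ 0  0  0  0  0  0  0  0  0  0 31 31 31 31  0  0  0  0]
 [ 0  0  0  6  7  9  9  0  0  0 43 32 44 43  0  1  0  0]
 [ 0  9 11 32 30 16 16  0  0 54 54 53 53 46 26  0  0  0]
 [14 26 40 33 21 23 23  0  0  1 54 53  0  0  0  0  0  0]
 [21 23 24 24 24 24 24  0  1  0  0  0  0  0  1  3  0  0]
 [24 24 24 23 23  1  0  0  0  3  0  0  4  4  4  4  1  4]
 [ 2  2  2  2  1  0  0  5  5  5  3  5  5  5  3  0  1  3]
 [34 34 34 34 34 34  1  5  5  0  4  5  4  1  0  1  0  1]
 [34 33 32 31 30 29  0  0  0  0  0  2  2  2  5  5  1  1]
 [26 25 24 23 22 21  1  0  0  0  0  4  5  5  5  5  5  3]
 [17 16 15 14 13 12  0  0  4  7  7  1  2  2  5  5  5  0]
 [ 0  0  0  0  1  2  2  1  6  7  7  1  1  0  1  1  4  4]
 [ 1  1  0 17 18 11  2  0  4  4  1  5  5  5  5  5 10  6]
 [ 0  0  1 18 18 11  2  2  1  1  0  5  5  5  5  5  9  3]
 [ 0  0  0  0  0  2  2  0  0  0  0  0  0  0  0  4  4  0]
 [ 0  0  0  0  0  0  0  0  0  0  0  0  0  0  0  0  0  0]]
```

Run:
```python
from h import *
X,p,ok=cloud('side0.npz')
for u,v in [(60,330),(100,260),(30,460),(105,300),(60,470),(130,440),(210,205),(215,300),(325,390),(300,460),(200,460),(285,260)]: print('side',u,v,X[v,u].round(3),ok[v,u])
X,p,ok=cloud('scene0.npz')
for u,v in [(460,110),(500,75),(540,35),(575,5),(540,120),(545,70),(585,170),(620,60),(630,120),(560,250)]: print('scene',u,v,X[v,u].round(3),ok[v,u])
```

```text
side 60 330 [ 0.151 -0.339  0.149] True
side 100 260 [ 0.208 -0.3    0.233] True
side 30 460 [ 0.207 -0.559  0.151] True
side 105 300 [ 0.242 -0.389  0.228] True
side 60 470 [ 0.279 -0.631  0.219] True
side 130 440 [ 0.24  -0.4    0.008] True
side 210 205 [ 0.374 -0.357  0.337] True
side 215 300 [ 0.405 -0.538  0.324] True
side 325 390 [ 0.505 -0.445  0.131] True
side 300 460 [ 0.48  -0.62   0.213] True
side 200 460 [ 0.423 -0.722  0.33 ] True
side 285 260 [ 0.431  0.108 -0.003] True
scene 460 110 [ 0.493 -0.307  0.11 ] True
scene 500 75 [ 0.432 -0.317  0.21 ] True
scene 540 35 [ 0.381 -0.323  0.303] True
scene 575 5 [ 0.369 -0.402  0.331] True
scene 540 120 [ 0.4   -0.492  0.035] True
scene 545 70 [ 0.419 -0.487  0.15 ] True
scene 585 170 [ 0.259 -0.437  0.01 ] True
scene 620 60 [ 0.354 -0.729  0.095] True
scene 630 120 [0.116 0.044 0.452] True
scene 560 250 [0.124 0.065 0.272] True
```

Run:
```python
from workcell import imaging
import cv2
p,d=imaging.camera('wrist');cv2.imwrite('pics/w0.png',p[:,:,::-1])
```

```text
(no output)
```

View pics/w0.png

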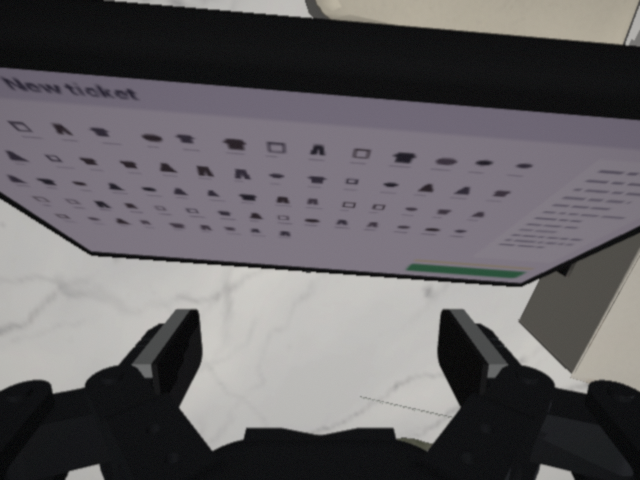

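The wrist view shows the POS screen directly in front of the fingers, with its top edge around row 110. I'll lift over it, then go round the sign.

Run:
```python
from h import *
from workcell import get_obs
o=get_obs()
for P in ([.3,-.2,.42],[.36,-.14,.40],[.5575,-.118,.22]): print(delta(o,P,15))
```

```text
(array([-1.3000e-03, -1.2000e-03, -1.5108e+00]), array([ 0.2214, -0.2152, -0.189 ]))
(array([-1.3000e-03, -1.2000e-03, -1.5108e+00]), array([ 0.2972, -0.2531, -0.169 ]))
(array([-1.3000e-03, -1.2000e-03, -1.5108e+00]), array([ 0.4916, -0.2113,  0.0109]))
```

```bash
python3 -m jog '[[0,0,0,0,0,-0.06,0.085],[0,0,0,0,0,-0.12,0.085],[0,0,0,0,0,-0.18,0.085],[0,0,-0.18,0.04,-0.04,-0.19,0.085],[0,0,-0.36,0.08,-0.08,-0.19,0.085],[0,0,-0.54,0.12,-0.12,-0.19,0.085],[0,0,-0.72,0.165,-0.165,-0.19,0.085],[0,0,-0.9,0.22,-0.205,-0.185,0.085],[0,0,-1.08,0.265,-0.235,-0.175,0.085],[0,0,-1.26,0.3,-0.253,-0.165,0.085]]'
python3 - <<'E'
from h import *
from workcell import get_obs
print(delta(get_obs(),[.54,-.11,.22],15))
E
```

```text
clock: 1.4
eef_pos: [0.3635, -0.1372, 0.3961]
tool_rot: [0.7, 0.714, 0.0, 0.0]
ft_force: [0.3, -0.5, 0.3]
grip_width: 0.0852
grasp_force: 0.0
(array([ 5.000e-04,  1.000e-04, -2.424e-01]), array([0.0238, 0.1769, 0.1762]))
```

```bash
python3 -m jog '[[0,0,-0.12,0,0.044,0.044,0.085],[0,0,-0.2424,-0.01,0.088,0.088,0.085],[0,0,-0.2424,-0.02,0.132,0.132,0.085],[0,0,-0.2424,-0.036,0.18,0.175,0.085],[0,0,-0.2424,-0.036,0.18,0.175,0.085]]'
python3 - <<'E'
from h import *
from workcell import get_obs,imaging
c=imaging.calibration('wrist');p,d=imaging.camera('wrist');np.savez('w1.npz',p=p,d=d,**c)
cv2.imwrite('pics/w1.png',p[:,:,::-1])
X,_,ok=cloud('w1.npz');Q=X[ok];Q=Q[(abs(Q[:,0]-.5575)<.09)&(abs(Q[:,1]+.118)<.09)]
for m,a,b in [('bar',.062,.074),('top',.034,.043),('flange',.018,.028)]:
    S=Q[(Q[:,2]>a)&(Q[:,2]<b)]
    if len(S)>5: print(m,len(S),np.median(S[:,2]).round(4),*rect(S[:,:2]))
o=get_obs();print(o['eef_pos'],delta(o,[.5575,-.118,.22],15))
E
```

```text
clock: 2.02
eef_pos: [0.5425, -0.1731, 0.2142]
tool_rot: [0.612, 0.791, -0.002, -0.005]
ft_force: [-1.0, 0.1, -0.2]
grip_width: 0.0847
grasp_force: 0.0
bar 1624 0.0688 [ 556.  -118.7] [13.2 63.6] 15.3
top 9925 0.0394 [ 555.9 -118.3] [ 69.  105.6] 15.2
flange 344 0.0242 [ 528.5 -109.4] [125.2  59.2] 71.3
[ 0.54248965 -0.1732095   0.2168513 ] (array([-0.0068, -0.0043, -0.0083]), array([ 0.0497,  0.0284, -0.0031]))
```

View pics/w1.png

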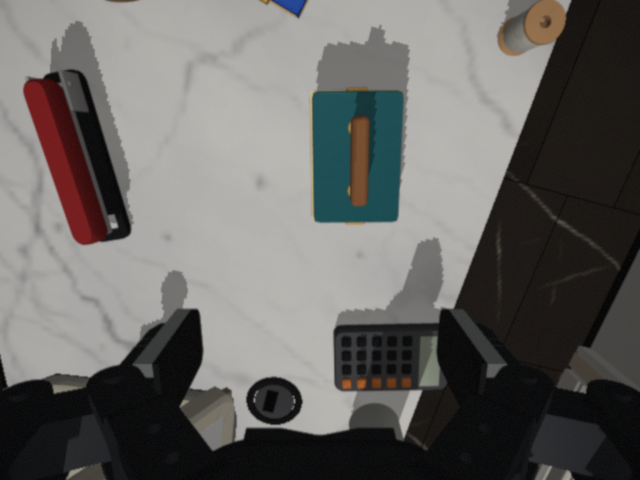

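Bar handle at about (360,160), teal cover around it; measured centre (0.556,-0.1185), yaw 15.2°, with heights and sizes as specified.

```bash
python3 -m jog '[[0,0,0,0.025,0.014,0.04,0.05],[0,0,0,0.05,0.027,0.08,0.05],[0,0,0,0.05,0.027,0.08,0.05],[0,0,0,0.05,0.027,0.08,0.05]]'
python3 - <<'E'
from h import *
from workcell import get_obs
o=get_obs();print(o['eef_pos'],delta(o,[.5562,-.1185,.044],15.2))
E
```

```text
clock: 2.58
eef_pos: [0.5573, -0.1188, 0.144]
tool_rot: [0.612, 0.791, 0.001, 0.002]
ft_force: [-0.8, -0.5, 0.5]
grip_width: 0.0503
grasp_force: 0.0
[ 0.55734289 -0.11875848  0.14399622] (array([ 0.0031,  0.0021, -0.0119]), array([ 0.0007, -0.0014,  0.1   ]))
```

```bash
python3 -m jog '[[0,0,-0.012,0.001,-0.001,0.05,0.05],[0,0,-0.012,0.001,-0.001,0.085,0.05],[0,0,-0.012,0.001,-0.001,0.1,0.05],[0,0,-0.012,0.001,-0.001,0.1,0.05],[0,0,-0.012,0.001,-0.001,0.1,0],[0,0,-0.012,0.001,-0.001,0.1,0],[0,0,-0.012,0.001,-0.001,0.1,0],[0,0,-0.012,0.001,-0.001,0.1,0]]'
```

```text
clock: 3.58
eef_pos: [0.557, -0.1179, 0.0432]
tool_rot: [0.607, 0.794, 0.001, 0.002]
ft_force: [-0.3, -0.6, 6.1]
grip_width: 0.0116
grasp_force: 59.3
```

```bash
python3 -m jog '[[0,0,0,0,0,-0.005,0],[0,0,0,0,0,-0.015,0],[0,0,0,0,0,-0.035,0],[0,0,0,0,0,-0.065,0],[0,0,0,0,0,-0.1,0],[0,0,0,0,0,-0.13,0],[0,0,0,0,0,-0.155,0],[0,0,0,0,0,-0.165,0],[0,0,0,0,0,-0.165,0]]'
python3 - <<'E'
from h import *
from workcell import get_obs
o=get_obs();print(o['eef_pos'],delta(o,[.436,.055,.26],-22.4))
E
```

```text
clock: 4.7
eef_pos: [0.5556, -0.1176, 0.2066]
tool_rot: [0.607, 0.794, 0.0, 0.0]
ft_force: [-0.2, -0.1, -3.1]
grip_width: 0.0116
grasp_force: 58.6
[ 0.55563857 -0.11756866  0.20661296] (array([8.000e-04, 1.000e-04, 6.564e-01]), array([ 0.1979, -0.0701, -0.0535]))
```

```bash
python3 -m jog '[[0,0,0.05,0.015,-0.005,-0.005,0],[0,0,0.14,0.045,-0.016,-0.012,0],[0,0,0.25,0.08,-0.028,-0.022,0],[0,0,0.37,0.115,-0.04,-0.032,0],[0,0,0.49,0.15,-0.053,-0.042,0],[0,0,0.6,0.18,-0.064,-0.05,0],[0,0,0.656,0.198,-0.07,-0.053,0],[0,0,0.656,0.198,-0.07,-0.053,0],[0,0,0.656,0.198,-0.07,-0.053,0]]'
python3 - <<'E'
from h import *
from workcell import get_obs,imaging
c=imaging.calibration('wrist');p,d=imaging.camera('wrist');np.savez('w2.npz',p=p,d=d,**c)
cv2.imwrite('pics/w2.png',p[:,:,::-1])
X,_,ok=cloud('w2.npz');Q=X[ok];Q=Q[(abs(Q[:,0]-.491)<.08)&(abs(Q[:,1]-.185)<.08)]
for m,a,b in [('rim',.046,.054),('butt',.02,.04),('all',.03,.055)]:
    S=Q[(Q[:,2]>a)&(Q[:,2]<b)]
    if len(S)>5: print(m,len(S),np.median(S[:,2]).round(4),*rect(S[:,:2]))
Q=X[ok];S=Q[(np.hypot(Q[:,0]-.436,Q[:,1]-.055)<.07)&(Q[:,2]>.24)&(Q[:,2]<.27)]
print(np.histogram(S[:,2],10),rect(S[:,:2]))
o=get_obs();print(o['eef_pos'])
E
```

```text
clock: 5.82
eef_pos: [0.4358, 0.0548, 0.2584]
tool_rot: [0.831, 0.557, -0.001, -0.0]
ft_force: [-0.3, -0.0, -2.2]
grip_width: 0.012
grasp_force: 58.6
rim 1371 0.0508 [482.9 171.3] [82.  72.3] 67.9
butt 7945 0.0262 [483.5 178.1] [84.2 72. ] 67.9
all 1840 0.0503 [482.9 173.7] [86.5 74.2] 67.7
(array([  693,   202,   231,   250, 13515,  7359,    26,    34,   103,
         198]), array([0.24000203, 0.24299857, 0.2459951 , 0.24899164, 0.25198817,
       0.25498471, 0.25798124, 0.26097778, 0.26397431, 0.26697085,
       0.26996738])) (array([435.6,  55.9]), array([104.4,  72. ]), 69.3)
[0.43603197 0.05464529 0.25848786]
```

View pics/w2.png

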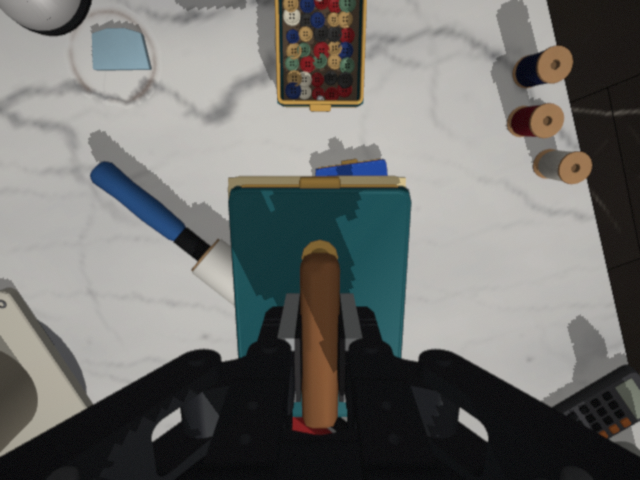

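The set is held together: cover around (320,260), with the cream flange edge visible at row 183. The tin at (320,50) is cut off by the top of the image, so I'll back off for a full view.

```bash
python3 -m jog '[[0,0,0,-0.015,0,-0.01,0],[0,0,0,-0.04,0,-0.03,0],[0,0,0,-0.06,0,-0.04,0],[0,0,0,-0.06,0,-0.04,0],[0,0,0,-0.06,0,-0.04,0]]'
python3 - <<'E'
from h import *
from workcell import get_obs,imaging
o=get_obs();c=imaging.calibration('wrist');p,d=imaging.camera('wrist');np.savez('w3.npz',p=p,d=d,**c)
cv2.imwrite('pics/w3.png',p[:,:,::-1])
X,_,ok=cloud('w3.npz');Q=X[ok];A=Q[(abs(Q[:,0]-.491)<.08)&(abs(Q[:,1]-.185)<.08)]
for m,a,b in [('rim',.046,.054),('all',.035,.056)]:
    S=A[(A[:,2]>a)&(A[:,2]<b)]; print(m,len(S),np.median(S[:,2]).round(4),*rect(S[:,:2]))
print(o['eef_pos'],o['tool_rot'])
T=R.from_quat(o['tool_rot']).inv().apply(Q-o['eef_pos'])  # tool frame
t=T[(abs(T[:,0])<.06)&(abs(T[:,1])<.045)&(abs(T[:,2]-.003)<.006)]
print('covertop z',np.median(t[:,2]),'x',t[:,0].max())
for x in (.0,.01,.02,.03,.04):
    s=t[abs(t[:,0]-x)<.005]; 
    if len(s)>5: print(x,s[:,1].min().round(4),s[:,1].max().round(4))
E
```

```text
clock: 6.5
eef_pos: [0.4132, -0.0008, 0.2993]
tool_rot: [0.831, 0.556, 0.0, -0.0]
ft_force: [0.1, 1.3, -2.1]
grip_width: 0.012
grasp_force: 58.7
rim 788 0.0506 [473.5 149. ] [33.8 72.1] 68.1
all 1021 0.0501 [473.7 149.9] [36.7 72.3] 68.5
[ 0.41316026 -0.00080519  0.29925754] [ 8.31223592e-01  5.55938241e-01  7.20516878e-05 -7.78887202e-05]
covertop z 0.003590556280711656 x 0.052772093892146196
0.0 -0.035 0.034
0.01 -0.0351 0.0341
0.02 -0.0351 0.0342
0.03 -0.0349 0.0343
0.04 -0.0352 0.0341
```

View pics/w3.png

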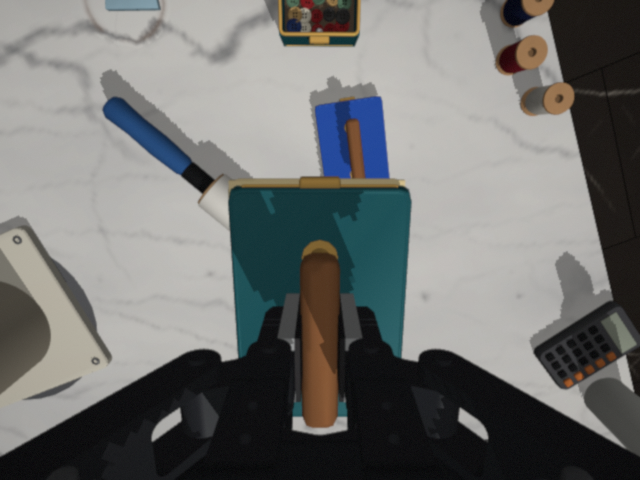

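The tin is now further off the top (near end at row 45). Backing off was the wrong way, so I'll go forward 10 cm.

```bash
python3 -m jog '[[0,0,0,0.015,0,0,0],[0,0,0,0.045,0,0,0],[0,0,0,0.08,0,0,0],[0,0,0,0.1,0,0,0],[0,0,0,0.1,0,0,0],[0,0,0,0.1,0,0,0]]'
python3 - <<'E'
from h import *
from workcell import get_obs,imaging
o=get_obs();c=imaging.calibration('wrist');p,d=imaging.camera('wrist');np.savez('w4.npz',p=p,d=d,**c)
cv2.imwrite('pics/w4.png',p[:,:,::-1])
X,_,ok=cloud('w4.npz');Q=X[ok];A=Q[(abs(Q[:,0]-.491)<.08)&(abs(Q[:,1]-.185)<.08)]
for m,a,b in [('rim',.046,.054),('all',.035,.056)]:
    S=A[(A[:,2]>a)&(A[:,2]<b)]; print(m,len(S),np.median(S[:,2]).round(4),*rect(S[:,:2]))
print(o['eef_pos'],o['tool_rot'])
E
```

```text
clock: 7.3
eef_pos: [0.4509, 0.092, 0.2991]
tool_rot: [0.831, 0.557, -0.001, 0.0]
ft_force: [-0.0, -0.9, -2.4]
grip_width: 0.0123
grasp_force: 58.6
rim 1738 0.0507 [489.3 186.6] [114.6  72.1] 67.4
all 2185 0.0503 [488.6 186.9] [114.6  73.8] 67.4
[0.45088273 0.09199759 0.29906086] [ 8.30777160e-01  5.56604863e-01 -5.79080719e-04  3.37994958e-05]
```

View pics/w4.png

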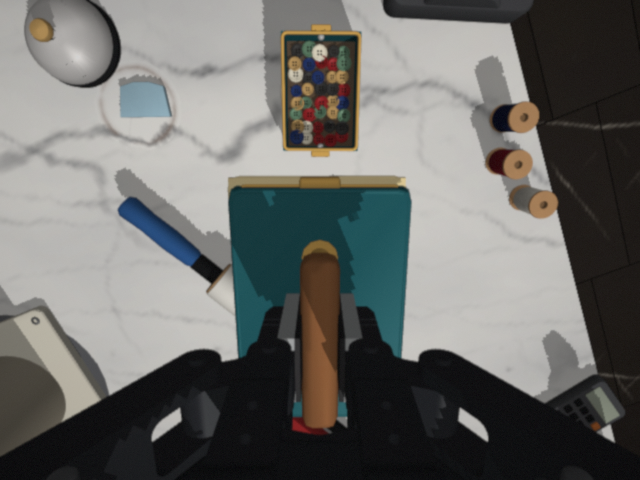

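Full tin now visible, (320,90) centre: centre (0.4893,0.1866), 114.6×72.1 mm, yaw 67.4°, rim at 50 mm. This matches the given sizes.

Run:
```python
from h import *
from workcell import get_obs
o=get_obs();print(o['eef_pos'],delta(o,[.4893,.1866,.13],-22.5))
```

```text
[0.45088008 0.0917014  0.299223  ] (array([-0.0003,  0.0007,  0.0017]), array([ 0.1025, -0.0006,  0.1692]))
```

```bash
python3 -m jog '[[0,0,0,0.02,0,0.01,0],[0,0,0,0.05,0,0.04,0],[0,0,0,0.085,0,0.08,0],[0,0,0,0.1025,-0.0005,0.12,0],[0,0,0.002,0.1025,-0.0005,0.15,0],[0,0,0.002,0.1025,-0.0005,0.168,0],[0,0,0.002,0.1025,-0.0005,0.169,0],[0,0,0.002,0.1025,-0.0005,0.169,0]]';python3 - <<'E'
from h import *
from workcell import get_obs
o=get_obs();print(o['eef_pos'],delta(o,[.4893,.1866,.085],-22.5))
E
```

```text
clock: 8.35
eef_pos: [0.4903, 0.1873, 0.1308]
tool_rot: [0.832, 0.555, 0.0, 0.0]
ft_force: [-0.5, -0.1, -1.4]
grip_width: 0.0118
grasp_force: 58.7
[0.49028687 0.18732446 0.13078351] (array([ 0.0006, -0.0007, -0.0002]), array([-0.0011, -0.0007,  0.0458]))
```

```bash
python3 -m jog '[[0,0,0,-0.001,-0.0007,0.015,0],[0,0,0,-0.001,-0.0007,0.028,0],[0,0,0,-0.001,-0.0007,0.036,0],[0,0,0,-0.001,-0.0007,0.041,0],[0,0,0,-0.001,-0.0007,0.044,0],[0,0,0,-0.001,-0.0007,0.044,0]]'
python3 - <<'E'
from workcell import get_obs
o=get_obs();print(o['eef_pos'],o['ft_force'],o['ft_torque'])
E
```

```text
clock: 9.1
eef_pos: [0.4888, 0.1865, 0.0862]
tool_rot: [0.831, 0.556, -0.0, -0.0]
ft_force: [-0.4, -0.5, -2.0]
grip_width: 0.0119
grasp_force: 58.7
[0.48877859 0.18646293 0.08623781] [-0.36863586 -0.50041168 -2.02741793] [ 0.02653932 -0.00506212 -0.01237371]
```

No contact with the plug 7 mm into the mouth. Now pressing.

```bash
python3 -m jog '[[0,0,0,0,0,0.003,0],[0,0,0,0,0,0.005,0],[0,0,0,0,0,0.007,0],[0,0,0,0,0,0.009,0],[0,0,0,0,0,0.011,0],[0,0,0,0,0,0.012,0],[0,0,0,0,0,0.013,0]]'
python3 - <<'E'
from workcell import get_obs
o=get_obs();print(o['eef_pos'],o['ft_force'],o['ft_torque'])
E
```

```text
clock: 9.98
eef_pos: [0.4885, 0.1865, 0.0731]
tool_rot: [0.831, 0.556, -0.0, -0.0]
ft_force: [-1.6, 0.5, 4.0]
grip_width: 0.0121
grasp_force: 59.5
[0.48853505 0.18654509 0.07313534] [-1.62484679  0.52993514  4.03448459] [ 0.02053953  0.30051964 -0.05064722]
```

```bash
python3 -m jog '[[0,0,0,0,0,0.001,0],[0,0,0,0,0,0.002,0],[0,0,0,0,0,0.003,0],[0,0,0,0,0,0.003,0],[0,0,0,0,0,0.003,0]]'
python3 - <<'E'
from workcell import get_obs
o=get_obs();print(o['eef_pos'],o['ft_force'],o['ft_torque'])
E
```

```text
clock: 10.6
eef_pos: [0.4893, 0.1867, 0.0731]
tool_rot: [0.831, 0.556, 0.001, 0.0]
ft_force: [-4.6, -1.4, 16.2]
grip_width: 0.0118
grasp_force: 61.1
[0.4893215  0.18669709 0.07306965] [-4.57212178 -1.41034639 16.22008331] [-0.3240431   1.06670875 -0.01066162]
```

Hard stop at z = 0.0731 with 16 N, just as expected for "home". I'll verify it with the side camera.

Run:
```python
from h import *
from workcell import imaging
Vs=[]
for n in ('side','scene'):
    p,d=imaging.camera(n);np.savez(n+'1.npz',p=p,d=d,**imaging.calibration(n))
    X,_,ok=cloud(n+'1.npz')
    Q=X[ok];S=Q[(np.hypot(Q[:,0]-.489,Q[:,1]-.187)<.07)&(Q[:,2]>.04)&(Q[:,2]<.09)]
    print(n,np.histogram(S[:,2],25,(.04,.09))[0])
    T=S[abs(S[:,2]-.067)<.004];print(rect(T[:,:2]))
    b=(260,190,100,80) if n=='side' else (225,220,110,100)
    Vs.append(cv2.resize(p[b[1]:b[1]+b[3],b[0]:b[0]+b[2],::-1],(400,360),interpolation=cv2.INTER_CUBIC))
cv2.imwrite('pics/chk.png',np.hstack(Vs))
```

```text
side [ 32  41  44  40  40  59  47  38  34  39  43  40 215 224  24   4   4   7
   6  10   6  12  18  13  16]
(array([489.9, 184.9]), array([108.7,  68.9]), 66.8)
scene [ 57  47  59  80  50  47 107  92  72  49  57  61  76 413 715 195  23  10
   9  10  16  13  10  16  30]
(array([491.7, 187.2]), array([106.2,  74. ]), 66.0)
```

View pics/chk.png

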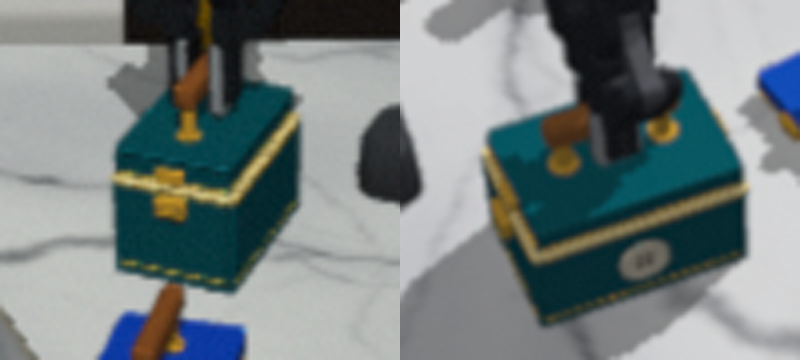

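Flange lies level on the rim in both views (side (200,185), scene (600,225)) and the cover top is at 68 mm, so the lid is home. Now lifting the cover slowly.

```bash
python3 -m jog '[[0,0,0,0,0,-0.002,0],[0,0,0,0,0,-0.003,0],[0,0,0,0,0,-0.004,0],[0,0,0,0,0,-0.005,0],[0,0,0,0,0,-0.006,0],[0,0,0,0,0,-0.007,0],[0,0,0,0,0,-0.008,0],[0,0,0,0,0,-0.009,0],[0,0,0,0,0,-0.011,0],[0,0,0,0,0,-0.013,0]]'
```

```text
clock: 11.95
eef_pos: [0.4888, 0.1864, 0.0835]
tool_rot: [0.831, 0.556, 0.0, 0.0]
ft_force: [-0.3, 0.7, -1.9]
grip_width: 0.012
grasp_force: 58.8
```

Run:
```python
from h import *
from workcell import imaging
Vs=[]
for n in ('side','scene'):
    p,d=imaging.camera(n)
    b=(260,190,100,80) if n=='side' else (225,220,110,100)
    Vs.append(cv2.resize(p[b[1]:b[1]+b[3],b[0]:b[0]+b[2],::-1],(400,360),interpolation=cv2.INTER_CUBIC))
cv2.imwrite('pics/chk2.png',np.hstack(Vs))
```

```text
(no output)
```

View pics/chk2.png

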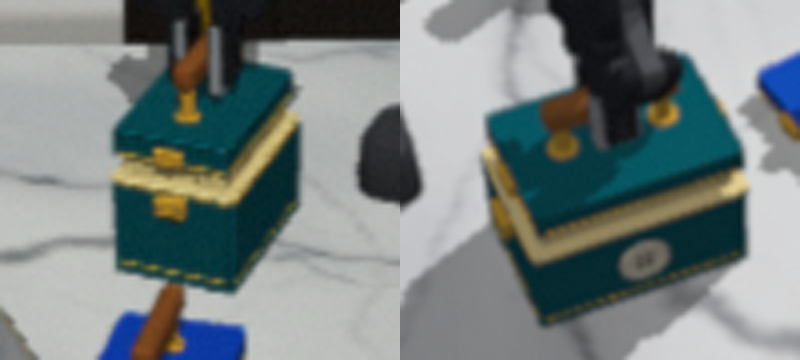

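The cover rises alone: cream collar at (200,180), and the flange is still on the rim. Continuing up.

```bash
python3 -m jog '[[0,0,0,0,0,-0.003,0],[0,0,0,0,0,-0.01,0],[0,0,0,0,0,-0.025,0],[0,0,0,0,0,-0.045,0],[0,0,0,0,0,-0.065,0],[0,0,0,0,0,-0.082,0],[0,0,0,0,0,-0.09,0],[0,0,0,0,0,-0.09,0],[0,0,0,0,0,-0.09,0],[0,0,0,0,0,-0.09,0]]'
python3 - <<'E'
from h import *
from workcell import imaging
for n in ('side','scene'):
    p,d=imaging.camera(n);np.savez(n+'2.npz',p=p,d=d,**imaging.calibration(n))
    X,_,ok=cloud(n+'2.npz');Q=X[ok]
    S=Q[(np.hypot(Q[:,0]-.489,Q[:,1]-.187)<.075)]
    print(n,np.histogram(S[:,2],45,(.03,.21))[0])
    for a,b in((.05,.056),(.061,.068),(.164,.172)):
        T=S[(S[:,2]>a)&(S[:,2]<b)];print(a,len(T),rect(T[:,:2]) if len(T)>5 else '')
E
```

```text
clock: 13.3
eef_pos: [0.4883, 0.1862, 0.1725]
tool_rot: [0.831, 0.556, -0.001, -0.0]
ft_force: [-0.2, 0.5, -1.1]
grip_width: 0.0114
grasp_force: 58.8
side [ 92  73  74  79 127 351 116 132 107   1   0   0   0   0   0   0   0   0
   0   0   0   0   0   0   0   0   0   0   0   1  44  80  93 354 113  15
  14  24  26  37  45  60  32  32  28]
0.05 410 (array([488.7, 182.1]), array([108.1,  74. ]), 67.2)
0.061 151 (array([489.5, 184.9]), array([97.7, 62.2]), 66.3)
0.164 427 (array([488.2, 184.2]), array([104.1,  68.8]), 68.5)
scene [ 124  128  115  119  130  754  696  198  333  110    1    0    0    0
    0    0    0    0    0    0    0    0    0    0    0    0    0    0
    0    0    9  141  153  151 1392  107   33   34   38   68   68   96
   67   22   16]
0.05 1305 (array([490.7, 188. ]), array([111.2,  75.7]), 67.8)
0.061 485 (array([491.3, 187.5]), array([92.5, 65.3]), 67.0)
0.164 1568 (array([489.9, 186.8]), array([105. ,  73.2]), 67.3)
```

The inner lid is seated (collar top about 65 mm, flange top 53 mm), and the cover is held still 10 cm up.

```bash
python3 -c "
from workcell import workorder
print(workorder.job_done())"
```

```text
the job is handed in; nothing more can be done
None
```

The job is handed in at about 13 s of the 42 s allowed: the inner lid is pressed home and level in the tin, and the dust cover is held still in the gripper 10 cm above it. The hand-in call gave no verdict.

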